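# Open the spring-lid test holder

## Task

Two test holders with sprung lids stand on the bench. On the wider one, press down the release tab at its front so that its lid springs ajar, then push the lid back with the fingers until it lies fully open against its stop, so that the board inside can be reached. Only press and push: do not lift or shove the holders, keep the narrower holder shut, and leave the board and the other things on the bench where they are.

Things in the scene. Friction and masses are not known exactly. Their poses are not given: they have to be found in the camera images.
- wide_holder: holder to open: open-topped aluminium box 96 (x) x 130 (y) x 45 mm high, grey lid 6 mm thick on it (closed, its top is 51 mm above the bench). Loose, about 1.6 kg. Origin under the centre of its underside; own -x is the front (release tab), +x the back (hinge). The tab's upright hook arm stands 54 to 66 mm in front of the origin, 53 mm high, and swings 9 mm to the front when pressed
- wide_tab_pad (a point): spot to press: top face of the wide holder's black release paddle, on its centre line, 99 mm in front of the holder's origin, 30 mm above the bench. The paddle is 44 mm wide, free from 66 to 116 mm in front of the origin. Pressed here it goes down about 12 mm against a spring (about 1.6 N to start, 3.5 N at its stop)
- wide_tab (a joint): rocker angle of the wide holder's release tab: 0 at rest, 0.30 rad pressed to its stop; the hook lets the lid go at about 0.2. Springs back when let go
- wide_lid (a joint): angle of the wide holder's lid: 0 latched shut, 1.92 rad fully open, leaning back on its stop. Once unlatched a spring lifts it to about 1.0 rad. From there to upright (1.57) it must be pushed (100 g, about 1 N) and sinks back to 1.0 if let go; past about 1.6 it falls back to its stop and stays
- wide_lid_edge (a point): middle of the front edge of the wide holder's lid, half way through its thickness, 91 mm from the hinge line (a 26 mm wide steel keeper sticks out 10 mm further there); it moves with the lid
- wide_lid_hinge (a point): middle of the wide holder's lid hinge line, 42 mm behind the holder's origin and 48 mm above the bench; the line runs along the holder's y
- narrow_holder: the other holder, to be left shut: same build and tab but only 84 mm wide, 1.3 kg; origin and axes as for the wide one
- narrow_lid (a joint): angle of the narrow holder's lid: 0 latched shut, 1.92 rad fully open
- board: blue circuit board, 44 x 62 x 16 mm, lying loose and flat inside the wide holder on its floor; origin at the level of its underside pins, 2 mm above the holder's origin, below its centre
- heat_sink: bystander: black finned heat sink, 45 x 45 x 23 mm, loose; origin under its centre
- connector: bystander: green terminal connector block, 18 x 52 x 19 mm, loose; origin under its centre
- loupe: bystander: black eye loupe, 41 mm across, 36 mm high, loose; origin under its centre
- hex_keys: bystander: folding hex key set, 24 x 98 x 16 mm, loose; origin under its centre
- spool: bystander: spool of solder, 58 mm across, 48 mm high, loose; origin under its centre
- spare_board: bystander: green circuit board lying flat, 60 x 85 x 16 mm, loose; origin under its centre

How it is judged:
On the way, in this order (a step that is already met when the one before it is completed fails the run):
1. the wide holder's tab is pressed and its lid springs ajar (value of joint wide_tab above 0.12 rad and value of joint wide_lid between 0.15 and 1.3 rad), for 0.05 s.
2. the wide holder's lid is pushed fully open (value of joint wide_lid above 1.75 rad), for 0.2 s.
At the end, for the whole second after the job is handed in: the wide holder's lid stands fully open (more than 1.75 rad) and at rest, its tab is back up, the holder stands level on the bench with the board lying inside it, and the narrow holder's lid is shut (value of joint wide_lid above 1.75 rad and velocity of joint wide_lid below 0.1 rad/s and value of joint each of wide_tab, narrow_lid below 0.08 rad and angle between wide_holder's own z axis and vertical below 0.05 rad and linear speed of wide_holder below 0.02 m/s and height (world z) of wide_holder below 0.008 m and horizontal distance between board and wide_holder below 0.045 m and z of board in the frame of wide_holder below 0.012 m); the robot touches nothing.
It fails at once if the wide holder is lifted (more than 12 mm), tipped (more than 0.15 rad) or shoved more than 40 mm (height (world z) of wide_holder above 0.012 m or angle between wide_holder's own z axis and vertical above 0.15 rad or distance of wide_holder from where it was at the start of the episode above 0.04 m).
It fails at once if the narrow holder is opened (more than 0.1 rad), lifted or moved more than 30 mm (value of joint narrow_lid above 0.1 rad or height (world z) of narrow_holder above 0.012 m or distance of narrow_holder from where it was at the start of the episode above 0.03 m).
It fails at once if the board is lifted off the holder's floor (more than 15 mm) or moved more than 40 mm (z of board in the frame of wide_holder above 0.02 m or distance of board from where it was at the start of the episode above 0.04 m).
It fails at once if a bystander is lifted or moved more than 30 mm (distance of any of heat_sink, connector, loupe, hex_keys, spool, spare_board from where it was at the start of the episode above 0.03 m).
It also fails if it takes over 32 s, if anything falls off the work surface, if the arm or the gripper's body presses on something with over 40 N, if the wrist force passes 120 N, or if a joint passes its speed limit or range.

## Robot

A 7-joint arm with a two-finger parallel gripper is mounted at the origin on a cart in front of the work surface, level with it; the furniture and walls round the work are solid. World frame = base frame: x ahead of the robot, y to its left, z up, the work surface at z = 0. Lengths are in m, angles in rad, forces in N, time in s.
With the tool pointing down it reaches from about 0.4 to 0.925 m from the base axis. Payload 4.1 kg.
Tool frame: the origin (TCP) lies midway between the tips of the shut fingers; the grasp point (between the pads) lies 19 mm behind it; z points along the fingers, y is the line along which they close (so a half turn about z gives the same grasp; the last joint's range is limited). The gripper opens to 85 mm and grips with 20 to 120 N. Pads are 22 mm wide; open, the fingers measure 114 mm over their backs; the gripper's body (76 mm by 85 mm) begins 54 mm behind the grasp point. The pads swing forward as they close: fully open they stand 13 mm farther back than shut.
Start: joints at [1.166, 0.398, 0.045, 1.537, -0.019, 1.207, -0.051], TCP at [0.196, -0.62, 0.231] pointing down, gripper open.
Joint ranges: [-2.82, 2.82], [-0.49, 2.23], [-1.37, 1.46], [0, 2.46], [-1.36, 4.5], [0.23, 2], [-2.94, 2.94]. Speed limits (rad/s): [2.57, 2.57, 3.14, 3.14, 3.14, 3.14, 3.14].

## Interface

Orientations are given as a unit quaternion [x, y, z, w].
In Python, from cell import sensors, viewer, job gives the robot as it stands.
- The arm moves only by the tool drive_tool, never from a script. Its argument "series" is a list of rows, each a list of 5 numbers: the opening, from 0 (shut) to 1 (fully open), then the shift along the tool's x, y, z scaled (see below), then the turn about the tool's z scaled (see below). In form: [[claw, x, y, z, twist], ...]. A call has 1 to 10 rows; each row shifts and turns the commanded pose from where the row before left it, along the tool's axes as they then stand; what a row does not reach is not made up. The controller multiplies each number of a shift by 0.025 m and each number of a turn by 4 degrees. A row lasts 1/12 s, in which the tool goes at most 41.7 mm and 7.16 degrees, less where a joint would pass 70% of its speed; a pose out of reach is approached as far as the arm can. A call with a number of a shift or a turn outside -1 to 1 is refused whole. A call with a gripper value outside its range is refused whole. The fingers move at their own pace and stop on an object; the grip force is fixed at half the most. Time passes only in rows, so rows that do not move let the fingers close. It gives the time, the measured TCP pose, the force, the opening and the grip force at its end, in the units of the state.
- sensors.get_obs(): the state, without advancing time (a new reading comes with each control period).
- viewer.read_camera(name): name is "scene" or "top" or "wrist"; returns a dict with "color" (480x640x3 uint8, red, green, blue), "fx", "fy", "cx", "cy" (pixels), "R" (3x3) and "t" (3): a world point X has camera coordinates R X + t; the wrist camera has in their place "mount" (4x4, takes a point from camera to tool coordinates, whose origin is the TCP and whose axes are the flange's). Camera axes: x right, y down, z forward; pixel columns grow to the right and rows downward; lengths in m; the calibration is good to about 2 mm. A picture is of the moment at which its call begins: read the wrist's pose just before it. There is no depth.
- job.sign_off(): hands the job in; it is judged then, once.
The state is a dict: "time_s": time; "joint_pos": joint angles; "qd": joint speeds; "tau": joint torques, N m; "eef_pos": TCP position; "eef_rot": TCP orientation; "force": force on the tool from outside, world axes, zero at the start; "ft_torque": the same for the moment, N m; "width": finger opening in m; "gripper_force": force on a finger pad.
Only numpy, scipy, OpenCV 4.12 (cv2) and the standard library are available. Lean on these libraries where they do the work, as an engineer would, in place of code of your own. Each camera call takes 0.05 s, during which the arm holds its last target. There are 200 camera calls.

## Working session

There is one attempt and no reset: what is moved stays moved. The work goes in short steps, Python scripts to look and compute and a tool call to move; the robot and the scene stay as the last step left them, time stands still between calls to the robot, and variables do not carry over. Pictures are saved under pics/ and viewed, at most 10 in all, crops included, and the job is handed in when it is done.

Besides the shell and the picture viewer there is one more tool, called by a JSON object that holds its "fn" and its "kwargs", one argument or row to a line. drive_tool: Moves the arm, as the interface text tells. Shifts and turns lie within -1 to 1; 1 stands for 0.025 m of shift or 4 degrees of turn. Its arguments: {"type":"object","properties":{"series":{"type":"array"}},"required":["series"]}

```bash
mkdir -p pics; python3 - <<'E'
from cell import sensors, viewer
import cv2,pickle
o=sensors.get_obs();print(o)
d={}
for n in("scene","top"):
    c=viewer.read_camera(n);d[n]=c;cv2.imwrite(f"pics/{n}0.png",c["color"][:,:,::-1])
    print(n,c["fx"],c["cx"],c["R"],c["t"])
pickle.dump(d,open("c0.pkl","wb"))
E
```

```text
{'time_s': 0.0, 'joint_pos': array([ 1.16599407,  0.39918557,  0.04501044,  1.5378869 , -0.01868919,
        1.20690947, -0.05069454]), 'qd': array([-1.87809524e-03, -8.03086705e-04, -7.82847734e-05, -5.14322727e-04,
       -2.17303837e-05, -2.92994866e-04,  1.07374688e-04]), 'tau': array([ 1.06466541e-03, -4.75121605e+01,  1.36481747e+00, -2.54222345e+01,
        1.15414563e-02,  9.34620621e-03,  1.53177626e-05]), 'eef_pos': array([ 0.19552511, -0.61922213,  0.23026409]), 'eef_rot': array([ 9.88322017e-01,  1.52376583e-01, -2.17103234e-04, -9.59897979e-04]), 'force': array([-0.34238192, -0.6356164 ,  0.02125415]), 'ft_torque': array([-0.01275664,  0.00257744,  0.03737278]), 'gripper_force': 0.0, 'width': 0.08487765645665864}
scene 596.7194011298734 320.01135613633863 [[-0.61775748 -0.78615809 -0.01819781]
 [-0.58407997  0.47421485 -0.65876465]
 [ 0.52652283 -0.39632782 -0.75212896]] [0.3471156  0.32735977 1.14942964]
top 546.2069845798396 326.1808727571777 [[-0.00378292 -0.99985347  0.01669486]
 [-0.99082743  0.00149254 -0.13512507]
 [ 0.13508036 -0.01705289 -0.99068789]] [0.03094957 0.51053475 1.3655651 ]
```

View pics/top0.png

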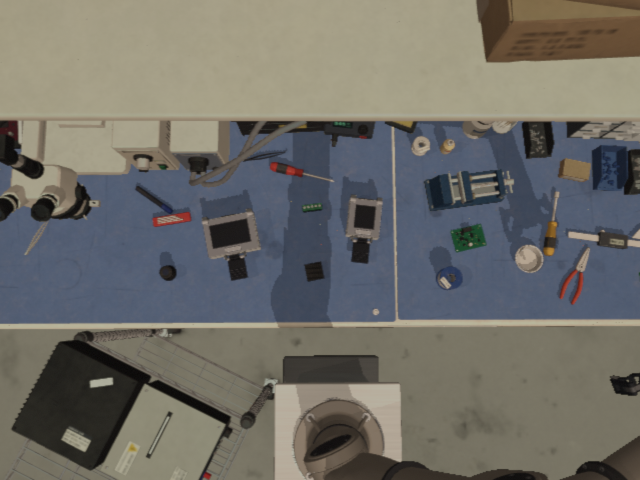

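View pics/scene0.png

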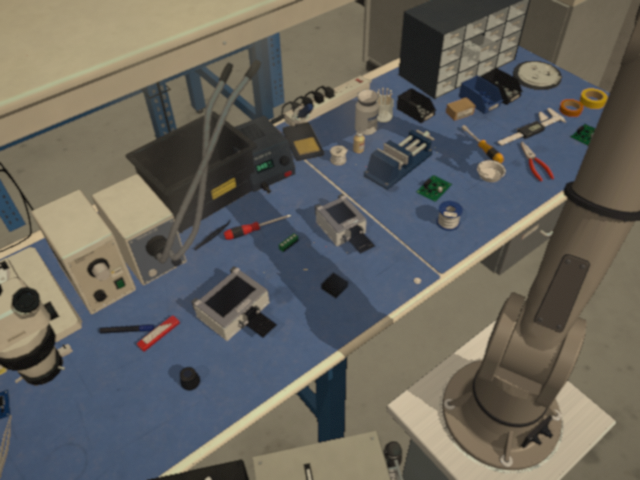

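The top view shows the wide holder at about (232,235) with its tab at (237,267), and the narrow one at (364,217). The scene view agrees: wide at (233,302), tab at (260,320).

```bash
cat > h.py <<'E'
import numpy as np
def ray(c,u,v,z):
    R=np.array(c["R"]);t=np.array(c["t"]);C=-R.T@t
    d=R.T@np.array([(u-c["cx"])/c["fx"],(v-c["cy"])/c["fy"],1]);return C+d*(z-C[2])/d[2]
def proj(c,X):
    p=np.array(c["R"])@X+np.array(c["t"]);return c["fx"]*p[0]/p[2]+c["cx"],c["fy"]*p[1]/p[2]+c["cy"]
E
python3 - <<'E'
import pickle,cv2,numpy as np
from h import *
d=pickle.load(open("c0.pkl","rb"))
c=d["top"];im=c["color"][:,:,::-1]
cv2.imwrite("pics/top_crop.png",cv2.resize(im[195:285,190:290],None,fx=6,fy=6,interpolation=cv2.INTER_CUBIC))
hsv=cv2.cvtColor(np.ascontiguousarray(im),cv2.COLOR_BGR2HSV)
for n,(u0,u1,v0,v1) in {"wide":(195,270,200,290),"nar":(340,392,190,270)}.items():
    s=hsv[v0:v1,u0:u1]
    for nm,m,z in(("rim",(s[...,1]<70)&(s[...,2]>80),.051),("blk",(s[...,2]<60),.03)):
        k,l,st,ce=cv2.connectedComponentsWithStats(m.astype(np.uint8))
        for i in range(1,k):
            if st[i,4]<80: continue
            pts=np.argwhere(l==i)[:,::-1]
            P=np.array([ray(c,u+u0,v+v0,z)[:2] for u,v in pts],np.float32)
            r=cv2.minAreaRect(P);print(n,nm,st[i],ce[i]+[u0,v0],r,P.mean(0))
print([ray(c,x,118,0.0) for x in(200,)],ray(c,232,235,.05))
E
```

```text
wide rim [   0    0   75   90 4521] [231.69719089 245.        ] ((0.4995751976966858, 0.26847249269485474), (0.22864529490470886, 0.18821923434734344), 0.592496931552887) [0.49766302 0.26822284]
wide blk [ 14  19  42  29 864] [229.55092593 233.19212963] ((0.5304702520370483, 0.2777944803237915), (0.05885462090373039, 0.09715645015239716), 11.491312026977539) [0.5304836  0.27763015]
wide blk [ 33  54  19  26 378] [236.80687831 267.0026455 ] ((0.44542017579078674, 0.2573757469654083), (0.06337478011846542, 0.041661377996206284), 11.227459907531738) [0.4433745 0.2574738]
nar rim [   0    0   52   80 2745] [366.9154827  231.29945355] ((0.5374351143836975, -0.0709129348397255), (0.1311372071504593, 0.20408602058887482), 89.58721160888672) [ 0.53207636 -0.07376755]
nar blk [ 14  15  21  24 434] [364.20737327 216.60829493] ((0.5735834836959839, -0.06928698718547821), (0.05004002898931503, 0.05872489884495735), 83.52164459228516) [ 0.5734591 -0.0692074]
nar blk [ 12  48  17  25 366] [360.25956284 250.69125683] ((0.4865298271179199, -0.057244010269641876), (0.0411294549703598, 0.06221437081694603), 89.18956756591797) [ 0.4846277  -0.05788587]
[array([0.849379 , 0.3683078, 0.       ])] [0.52281561 0.26815385 0.05      ]
```

View pics/top_crop.png

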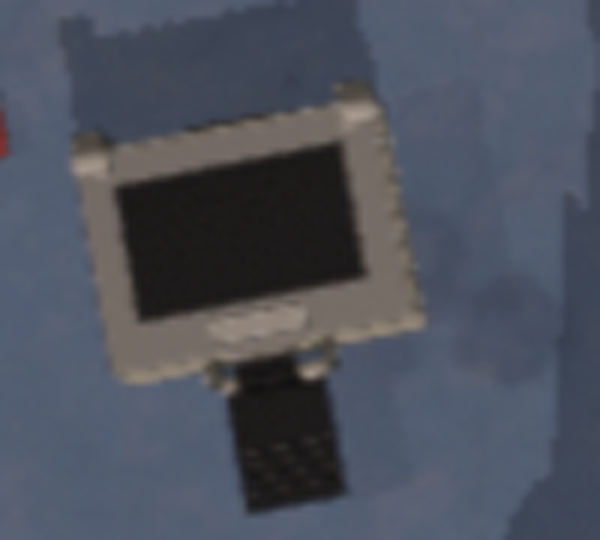

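The crop shows lid front corners at about (125,382) and (425,325), and the paddle's front end at about (297,503), in crop pixels.

```bash
python3 - <<'E'
import pickle,cv2,numpy as np
from h import *
c=pickle.load(open("c0.pkl","rb"))["top"]
f=lambda u,v,z: ray(c,190+u/6-.4,195+v/6-.4,z)
A=f(125,382,.049);B=f(425,325,.049);e=f(297,503,.03)
y=(A-B)[:2];w=np.linalg.norm(y);y/=w;x=np.array([y[1],-y[0]]);print("w",w,"yaw",np.degrees(np.arctan2(x[1],x[0])))
m=((A+B)/2)[:2];print("front mid",m,"origin by edge",m+.049*x,"by paddle",e[:2]+.116*x)
w=np.array([.5304,.2777]);print("window in edge frame",(w-m)@x,(w-m)@y,"paddle end",(e[:2]-m)@x,(e[:2]-m)@y)
a=np.radians(11.3);X=np.array([np.cos(a),np.sin(a)])
from scipy.spatial.transform import Rotation as R
q=R.from_quat([9.88322017e-01,1.52376583e-01,-2.17e-4,-9.6e-4]);print(q.as_matrix())
E
```

```text
w 0.12750938701288878 yaw 10.781077109713026
front mid [0.47579959 0.25863996] origin by edge [0.52393469 0.26780575] by paddle [0.52817099 0.27282803]
window in edge frame 0.05720197847355467 0.008510228305231484 paddle end -0.06189902129950601 0.004141209029217962
[[ 9.53562660e-01  3.01193847e-01 -7.21494794e-04]
 [ 3.01194680e-01 -9.53560911e-01  1.83144683e-03]
 [-1.36368716e-04 -1.96370971e-03 -9.99998063e-01]]
```

{"fn": "drive_tool", "kwargs": {
  "series": [
    [0,1,-0.55,0,0],
    [0,1,-0.55,0,0],
    [0,1,-0.55,0,0],
    [0,1,-0.55,0,0],
    [0,1,-0.55,0,0],
    [0,1,-0.55,0,0],
    [0,1,-0.55,0,0],
    [0,1,-0.55,0,0],
    [0,1,-0.55,0,0],
    [0,1,-0.55,0,0]
  ]
}}

```text
time_s: 0.93
eef_pos: [0.3932, -0.4121, 0.2309]
eef_rot: [0.988, 0.152, -0.0, -0.0]
force: [1.6, -0.5, -0.3]
width: 0.0001
gripper_force: 0.0
```

{"fn": "drive_tool", "kwargs": {
  "series": [
    [0,1,-0.6,0,0],
    [0,1,-0.6,0,0],
    [0,1,-0.6,0,0],
    [0,1,-0.6,0,0],
    [0,1,-0.6,0,0],
    [0,0.5,-1,0,0],
    [0,0.2,-1,0,0],
    [0,0.2,-1,0,0],
    [0,0.2,-1,0,0],
    [0,0.2,-1,0,0]
  ]
}}

```text
time_s: 1.77
eef_pos: [0.4821, -0.174, 0.2308]
eef_rot: [0.988, 0.152, -0.0, -0.0]
force: [0.4, 0.5, 0.1]
width: -0.0001
gripper_force: 0.0
```

{"fn": "drive_tool", "kwargs": {
  "series": [
    [0,0.18,-1,0,0],
    [0,0.18,-1,0,0],
    [0,0.18,-1,0,0],
    [0,0.18,-1,0,0],
    [0,0.18,-1,0,0],
    [0,0.18,-1,0,0],
    [0,0.18,-1,0,0],
    [0,0.18,-1,0,0],
    [0,0.18,-1,0,0],
    [0,0.18,-1,0,0]
  ]
}}

```text
time_s: 2.6
eef_pos: [0.4496, 0.0777, 0.231]
eef_rot: [0.988, 0.152, -0.0, 0.0]
force: [0.1, 0.1, -1.2]
width: -0.0
gripper_force: 0.0
```

{"fn": "drive_tool", "kwargs": {
  "series": [
    [0,0,-1,0,0.4],
    [0,0,-1,0,0.4],
    [0,0,-0.8,0,0.4],
    [0,0,-0.5,0,0.4],
    [0,0,0,0,0],
    [0,0,0,0,0],
    [0,0,0,0,0]
  ]
}}

```text
time_s: 3.18
eef_pos: [0.4284, 0.1548, 0.231]
eef_rot: [0.995, 0.097, -0.0, 0.0]
force: [-0.3, -1.0, -0.1]
width: -0.0003
gripper_force: 0.0
```

```bash
python3 - <<'E'
from cell import sensors, viewer
import cv2,pickle
from scipy.spatial.transform import Rotation as R
o=sensors.get_obs();print(o["eef_pos"],R.from_quat(o["eef_rot"]).as_matrix())
c=viewer.read_camera("wrist");pickle.dump((o,c),open("w.pkl","wb"))
print(c["mount"],c["fx"],c["cx"],c["cy"]);cv2.imwrite("pics/w1.png",c["color"][:,:,::-1])
E
```

```text
[0.42838341 0.15478286 0.2309848 ] [[ 9.81356541e-01  1.92195684e-01 -3.97295036e-04]
 [ 1.92195227e-01 -9.81356226e-01 -9.75489196e-04]
 [-5.77372771e-04  8.80944493e-04 -9.99999445e-01]]
[[ 1.05810487e-04 -9.48789940e-01 -3.15907642e-01  8.03984481e-02]
 [ 9.99999960e-01  1.73428397e-05  2.82854098e-04 -5.64522378e-04]
 [-2.62890387e-04 -3.15907659e-01  9.48789904e-01 -1.42873826e-01]
 [ 0.00000000e+00  0.00000000e+00  0.00000000e+00  1.00000000e+00]] 344.83958562123985 320.3452171916222 241.08915255059765
```

View pics/w1.png

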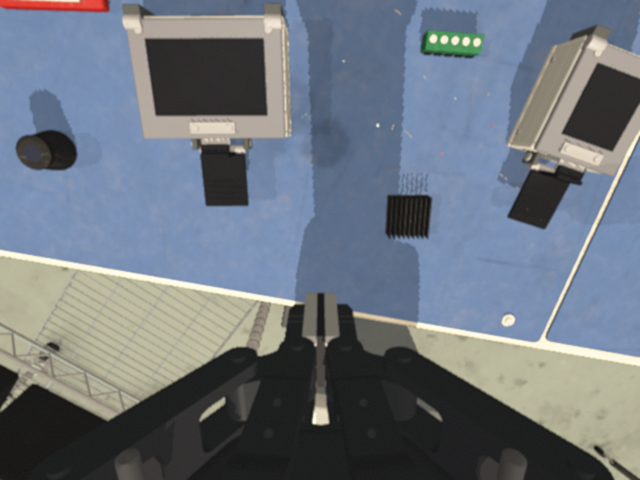

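The wrist view shows the lid front edge from (143,138) to (289,137), and the paddle from x 203–248 with its front end at row 206; it is square to the tool.

```bash
python3 - <<'E'
import pickle,numpy as np
from scipy.spatial.transform import Rotation as R
o,c=pickle.load(open("w.pkl","rb"));M=np.array(c["mount"]);Q=R.from_quat(o["eef_rot"]).as_matrix()
def f(u,v,z):
    d=Q@M[:3,:3]@[(u-c["cx"])/c["fx"],(v-c["cy"])/c["fy"],1];p=Q@M[:3,3]+o["eef_pos"];X=p+d*(z-p[2])/d[2];return X
for n,a in dict(L=(143,138,.050),Rr=(289,137,.050),pe=(226.5,206,.029)).items():
    X=f(*a);print(n,X,"tool",(Q.T@(X-o["eef_pos"])))
E
```

```text
L [0.46661523 0.32516955 0.05      ] tool [ 0.07037105 -0.16002149  0.1808033 ]
Rr [0.49271624 0.19642985 0.05      ] tool [ 0.0712423  -0.02866548  0.18091851]
pe [0.41306362 0.24953628 0.029     ] tool [ 0.0032936  -0.09610919  0.20189834]
```

{"fn": "drive_tool", "kwargs": {
  "series": [
    [0,0.2,-1,0,0],
    [0,0.2,-1,0,0],
    [0,0.2,-1,0,0],
    [0,0,-0.8,0.5,0],
    [0,0,0,1,0],
    [0,0,0,1,0],
    [0,0,0,1,0],
    [0,0,0,1,0],
    [0,0,0,1,0],
    [0,0,0,0.5,0]
  ]
}}

```text
time_s: 4.07
eef_pos: [0.4237, 0.2495, 0.0783]
eef_rot: [0.995, 0.096, -0.002, 0.001]
force: [-0.3, -0.5, -0.1]
width: 0.0001
gripper_force: 0.0
```

{"fn": "drive_tool", "kwargs": {
  "series": [
    [0,0,0,0.4,0],
    [0,0,0,0,0],
    [0,0,0,0,0]
  ]
}}

```text
time_s: 4.32
eef_pos: [0.4251, 0.2516, 0.0713]
eef_rot: [0.995, 0.096, -0.0, 0.0]
force: [0.5, 0.0, -0.4]
width: -0.0
gripper_force: 0.0
```

{"fn": "drive_tool", "kwargs": {
  "series": [
    [0,0,0,0.7,0],
    [0,0,0,0.7,0],
    [0,0,0,0.1,0],
    [0,0,0,0,0]
  ]
}}

```text
time_s: 4.65
eef_pos: [0.4247, 0.252, 0.034]
eef_rot: [0.995, 0.097, -0.0, 0.0]
force: [-0.0, -0.3, 0.5]
width: 0.0002
gripper_force: 0.0
```

{"fn": "drive_tool", "kwargs": {
  "series": [
    [0,0,0,0.2,0],
    [0,0,0,0.2,0],
    [0,0,0,0.15,0],
    [0,0,0,0,0],
    [0,0,0,0,0],
    [0,0,0,0,0]
  ]
}}

```text
time_s: 5.15
eef_pos: [0.4256, 0.2529, 0.0207]
eef_rot: [0.995, 0.097, 0.001, -0.001]
force: [1.0, 0.2, 3.9]
width: -0.0005
gripper_force: 1.5
```

```bash
cat > snap.py <<'E'
import sys,cv2
from cell import sensors, viewer
n=sys.argv[1];u0,u1,v0,v1=map(int,sys.argv[2:6])
o=sensors.get_obs();print(o["time_s"],o["eef_pos"],o["force"])
c=viewer.read_camera("scene");cv2.imwrite(n,cv2.resize(c["color"][v0:v1,u0:u1,::-1],None,fx=4,fy=4,interpolation=cv2.INTER_CUBIC))
E
python3 snap.py pics/s1.png 160 340 220 370
```

```text
5.15 [0.42557359 0.25289632 0.02066837] [1.04505728 0.20027587 3.94709666]
```

View pics/s1.png

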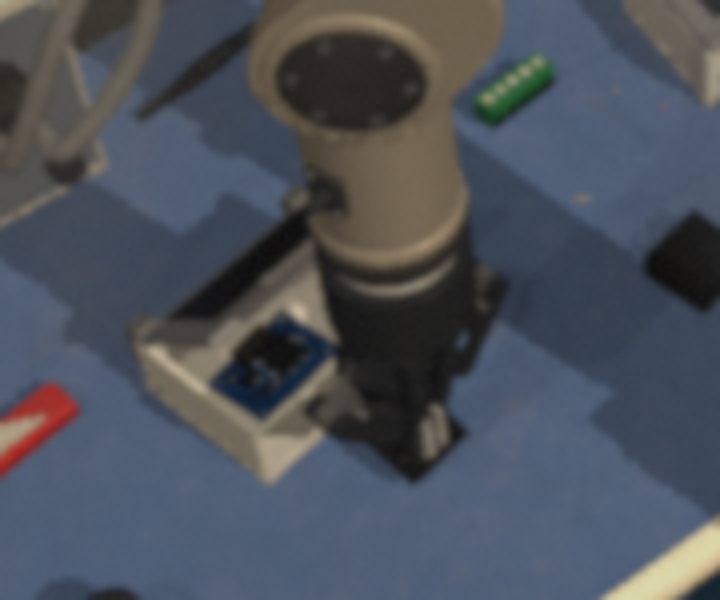

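The crop shows the lid sprung ajar at (240,260), with the blue board at (275,365) in place. Next I raise the fingers and push the lid.

{"fn": "drive_tool", "kwargs": {
  "series": [
    [0,0,0,-0.7,0],
    [0,0,0,-0.7,0],
    [0,0,0,-0.7,0],
    [0,0,0,-0.7,0],
    [0,0,0,0,0],
    [0,0.5,0,0,0],
    [0,0.5,0,0,0],
    [0,0.5,0,0,0],
    [0,0.5,0,0,0],
    [0,0,0,0,0]
  ]
}}

```text
time_s: 6.03
eef_pos: [0.4751, 0.2613, 0.0891]
eef_rot: [0.995, 0.096, -0.0, 0.0]
force: [0.1, 1.4, 0.8]
width: 0.0
gripper_force: 0.0
```

{"fn": "drive_tool", "kwargs": {
  "series": [
    [0,0.4,0,0,0],
    [0,0.4,0,0,0],
    [0,0.4,0,0,0],
    [0,0.4,0,0,0],
    [0,0.4,0,0,0],
    [0,0,0,0,0]
  ]
}}

```text
time_s: 6.53
eef_pos: [0.5253, 0.2718, 0.0901]
eef_rot: [0.995, 0.096, 0.001, -0.0]
force: [0.7, 0.3, -0.6]
width: -0.0003
gripper_force: 0.0
```

{"fn": "drive_tool", "kwargs": {
  "series": [
    [0,0.4,0,0,0],
    [0,0.4,0,0,0],
    [0,0.4,0,0,0],
    [0,0.4,0,0,0],
    [0,0,0,0,0],
    [0,0,0,0,0]
  ]
}}

```text
time_s: 7.03
eef_pos: [0.5627, 0.2792, 0.0899]
eef_rot: [0.995, 0.097, 0.0, -0.0]
force: [-0.3, -0.2, -0.1]
width: -0.0
gripper_force: 0.0
```

```bash
python3 snap.py pics/s2.png 160 340 220 370
```

```text
7.0333 [0.5626886  0.27921652 0.08985589] [-0.29320246 -0.20458264 -0.12370564]
```

View pics/s2.png

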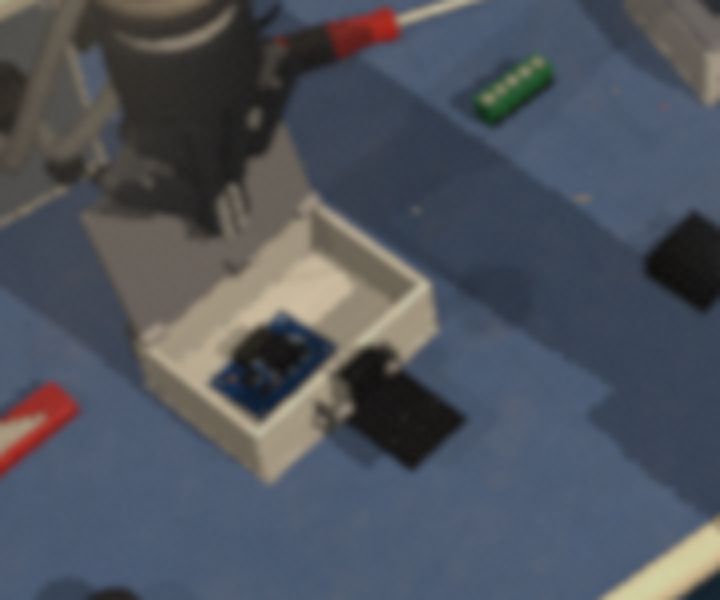

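The lid at (200,200) now appears to lean back past upright, with no force on the tool. I retreat and check.

{"fn": "drive_tool", "kwargs": {
  "series": [
    [0,-0.5,0,0,0],
    [0,-0.8,0,0,0],
    [0,-1,0,0,0],
    [0,-1,0,-0.5,0],
    [0,-1,0,-1,0],
    [0,-0.5,0,-1,0],
    [0,0,0.5,-1,0],
    [0,0,1,-1,0],
    [0,0,1,0,0],
    [0,0,0,0,0]
  ]
}}

```text
time_s: 7.92
eef_pos: [0.4581, 0.1895, 0.204]
eef_rot: [0.996, 0.094, 0.002, 0.002]
force: [-0.7, 0.2, -1.0]
width: -0.0003
gripper_force: 0.0
```

{"fn": "drive_tool", "kwargs": {
  "series": [
    [0,0,1,0,0],
    [0,0,1,0,0],
    [0,0,1,0,0],
    [0,0,0.5,0,0],
    [0,0,0,0,0],
    [0,0,0,0,0]
  ]
}}

```text
time_s: 8.42
eef_pos: [0.4726, 0.109, 0.2023]
eef_rot: [0.995, 0.096, -0.0, -0.0]
force: [-0.1, 1.2, -0.1]
width: 0.0002
gripper_force: 0.0
```

```bash
python3 snap.py pics/s3.png 160 340 220 370; python3 - <<'E'
import pickle
from h import *
c=pickle.load(open("c0.pkl","rb"))["scene"]
a=np.radians(11);X=np.array([np.cos(a),np.sin(a),0]);Y=np.array([-X[1],X[0],0]);O=np.array([.527,.270,0])
for th in(1.57,1.75,1.92):
    for s in(1,-1):
        p=O+X*(.042-.091*np.cos(th))+s*.064*Y+[0,0,.048+.091*np.sin(th)]
        u,v=proj(c,p);print(th,s,(u-160)*4,(v-220)*4)
E
```

```text
8.4167 [0.47263396 0.10897773 0.20227777] [-0.13933527  1.24062316 -0.05260937]
1.57 1 110.4863383188142 234.79284229110544
1.57 -1 294.6041706287849 88.32261407293856
1.75 1 89.86740283641768 220.18915131876042
1.75 -1 273.80190628770674 75.3903599678581
1.92 1 72.28067394178913 210.28036273065868
1.92 -1 255.69553736158605 67.05062049478397
```

View pics/s3.png

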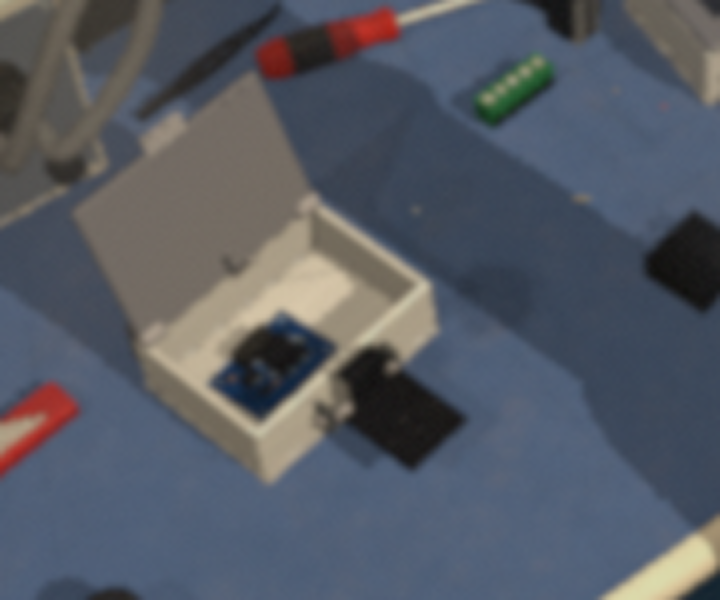

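The lid's corners are at (75,212) and (255,72), which matches the prediction for 1.92 rad. The board is in place and the tab is up.

```bash
python3 -c "
from cell import job;print(job.sign_off())"
```

```text
the job is handed in; nothing more can be done
None
```

I pressed the wide holder's tab and pushed its lid back; the last picture shows it open on its stop (about 1.92 rad), tab up and board in place. The job is handed in at about 8.4 s, but the hand-in returned no verdict.

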